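# Close the sample jars from the pile of lids

### The job

The lids of the four porcelain sample jars have been left in one pile. Take the pile apart and close each jar with the lid of its own size, the right way up and fully home on the rim. Leave the brown bottle and the metal canister where they stand.

Things in the scene. Friction and masses are not known exactly. Their poses are not given: they have to be found in the camera images.
- lid_small_center (a point): Smallest of four round lids, grey with a black rim; at first top of the pile. Flange 34 mm wide, 14 mm thick; under it a plug 11 mm wide, 6 mm long, resting on the flat top below (so 6 mm gap under the flange). Point on its axis, half-way up: flange from 4 mm below to 10 mm above it, plug's foot 10 mm below. z up along the axis. About 18 g.
- lid_medium_center (a point): Second smallest of four round lids, grey with a black rim; at first second from the top. Flange 45 mm wide, 14 mm thick; under it a plug 22 mm wide, 6 mm long, resting on the flat top below (so 6 mm gap under the flange). Point on its axis, half-way up: flange from 4 mm below to 10 mm above it, plug's foot 10 mm below. z up along the axis. About 31 g.
- lid_large_center (a point): Second largest of four round lids, grey with a black rim; at first third from the top. Flange 56 mm wide, 14 mm thick; under it a plug 33 mm wide, 6 mm long, resting on the flat top below (so 6 mm gap under the flange). Point on its axis, half-way up: flange from 4 mm below to 10 mm above it, plug's foot 10 mm below. z up along the axis. About 48 g.
- lid_giant_center (a point): Largest of four round lids, grey with a black rim; at first bottom of the pile, on the bench. Flange 67 mm wide, 14 mm thick; under it a plug 44 mm wide, 6 mm long, resting on the flat top below (so 6 mm gap under the flange). Point on its axis, half-way up: flange from 4 mm below to 10 mm above it, plug's foot 10 mm below. z up along the axis. About 69 g.
- mouth_small (a point): Centre of the mouth, at rim height, of the smallest of four open, upright white porcelain jars: 52 mm tall, 30 mm outside diameter, 23 mm mouth. It stands firm on the bench and cannot shift. Takes the 34 mm lid: fully home, the lid's plug is inside the mouth and its flange lies on the rim, with the lid's centre point 4 mm above this point.
- mouth_medium (a point): Centre of the mouth, at rim height, of the second smallest of four open, upright white porcelain jars: 60 mm tall, 41 mm outside diameter, 34 mm mouth. It stands firm on the bench and cannot shift. Takes the 45 mm lid: fully home, the lid's plug is inside the mouth and its flange lies on the rim, with the lid's centre point 4 mm above this point.
- mouth_large (a point): Centre of the mouth, at rim height, of the second largest of four open, upright white porcelain jars: 68 mm tall, 52 mm outside diameter, 45 mm mouth. It stands firm on the bench and cannot shift. Takes the 56 mm lid: fully home, the lid's plug is inside the mouth and its flange lies on the rim, with the lid's centre point 4 mm above this point.
- mouth_giant (a point): Centre of the mouth, at rim height, of the largest of four open, upright white porcelain jars: 76 mm tall, 63 mm outside diameter, 56 mm mouth. It stands firm on the bench and cannot shift. Takes the 67 mm lid: fully home, the lid's plug is inside the mouth and its flange lies on the rim, with the lid's centre point 4 mm above this point.
- reagent_center (a point): Small brown reagent bottle with a white cap, 44 mm in diameter, 85 mm tall, loose, not to be disturbed. Point on its axis, half-way up.
- canister_center (a point): Closed metal canister with a paper label, 64 mm in diameter, 90 mm tall, loose, not to be disturbed. Point on its axis, half-way up.
There are look-alikes about, which are no part of the job. Leave any green look-alike of the part that bears lid_large_center alone.

How it is judged:
By the outcome, as a careful person would: the job done as asked, in the order asked, and still so for the second after the job is handed in, with the robot touching nothing.
It also fails if it takes over 112 s, if anything falls off the work surface, if the arm or the gripper's body presses on something with over 40 N, if the wrist force passes 120 N, or if a joint passes its speed limit or range.

### The arm

A 7-joint arm with a two-finger parallel gripper is mounted at the origin on the work surface. World frame = base frame: x ahead of the robot, y to its left, z up, the work surface at z = 0. Lengths are in m, angles in rad, forces in N, time in s.
With the tool pointing down it reaches from about 0.375 to 0.925 m from the base axis. Payload 3.1 kg.
Tool frame: the origin (TCP) lies between the finger pads; the fingertips stand 19 mm ahead of it and the grasp point (between the pads) is the TCP; z points along the fingers, y is the line along which they close (so a half turn about z gives the same grasp; the last joint's range is limited). The gripper opens to 85 mm and grips with 20 to 120 N. Pads are 22 mm wide; open, the fingers measure 114 mm over their backs; the gripper's body (76 mm by 85 mm) begins 54 mm behind the grasp point. The pads swing forward as they close: fully open they stand 13 mm farther back than shut.
Start: joints at [-1.322, 0.383, 0.044, 1.598, -0.018, 1.161, -0.05], TCP at [0.221, 0.611, 0.25] pointing down, gripper open.
Joint ranges: [-2.61, 2.61], [-0.41, 2.15], [-1.48, 1.57], [0, 2.5], [-1.57, 4.71], [0.05, 1.97], [-2.85, 2.85]. Speed limits (rad/s): [2.79, 2.79, 3.14, 3.14, 3.14, 3.14, 3.14].

### API

Orientations are given as a unit quaternion [x, y, z, w].
In Python, from bench import move_ptp, movel, move_j, move_gripper, pause, inverse_kinematics, read_camera, camera_params, MotionError, sign_off, look_for, tip_of, read_time_s, read_qpos, read_joint_vel, read_effort, read_eef_pos, read_tcp_rot, read_ft_force, read_ft_torque, read_finger_gap, read_grasp_force gives the robot as it stands. Calls block until the motion is done:
- move_ptp(position, orientation): joint-space move of the TCP to a pose.
- movel(position, orientation=None, speed=0.15): straight line of the TCP; orientation=None keeps the orientation; speed is the mean speed in m/s.
- move_j(angles): joint-space move.
- move_gripper(opening, effort=None): finger opening in m; effort is the grip in N (None keeps the last); returns when the fingers have stopped.
- pause(seconds).
- inverse_kinematics(position, orientation): joint angles nearest the present ones, or None.
- read_camera(name): name is "side" or "top" or "wrist"; returns the picture (480x640x3 uint8, red, green, blue); there is no depth.
- camera_params(name): a dict with "K" (3x3 intrinsics, pixels), "camera_from_world" (4x4, takes a point from world to camera coordinates). Camera axes: x right, y down, z forward; pixel columns grow to the right and rows downward; lengths in m; the calibration is good to about 2 mm. A picture is of the moment at which its call begins: read the wrist's pose just before it. camera_params takes no time and is no camera call; for the wrist camera it gives the pose at the moment of the call.
A pose or a line that the arm cannot do raises MotionError and nothing moves.
- sign_off(): hands the job in; it is judged then, once.
Trained networks look in the newest picture that a camera, given by its name, has taken for a name from the list of things; names that differ only in an ending like _2 or _b are one class to them, and where a whole thing is asked for, a point or a joint stands for the part that bears it (a point fixed in the world has none). Each returns a list of dicts, best first, with "confidence" (0 to 1); they miss things now and then, are a little off and sometimes report something else, mostly with a low value. They report only what shows in the picture. A call takes as long as a camera call. They do not tell look-alikes from the thing itself.
- look_for(camera, name): "at" ([column, row] in pixels, amid what is visible of it).
- tip_of(camera, name): "at" ([column, row] in pixels: a listed point, or the origin of a listed thing).
Readings, each from a call of its own:
- read_time_s(): time.
- read_qpos(): joint angles.
- read_joint_vel(): joint speeds.
- read_effort(): joint torques, N m.
- read_eef_pos(): TCP position.
- read_tcp_rot(): TCP orientation.
- read_ft_force(): force on the tool from outside, world axes, zero at the start.
- read_ft_torque(): the same for the moment, N m.
- read_finger_gap(): finger opening in m.
- read_grasp_force(): force on a finger pad.
Only numpy, scipy, OpenCV 4.12 (cv2) and the standard library are available. Lean on these libraries where they do the work, as an engineer would, in place of code of your own. Each camera call takes 0.05 s, during which the arm holds its last target. There are 200 camera calls.

## Working session

There is one attempt and no reset: what is moved stays moved. The work goes in short steps, each a Python script; the robot and the scene stay as the last script left them, time stands still between calls to the robot, and variables do not carry over. Pictures are saved under pics/ and viewed, at most 14 in all, crops included, and the job is handed in when it is done.

```bash
mkdir -p pics; ls; python3 - <<'E'
from bench import *
import cv2,numpy as np
for c in ["top","side","wrist"]:
    im=read_camera(c); cv2.imwrite(f"pics/{c}0.png",im[:,:,::-1])
    p=camera_params(c); print(c,np.round(p["K"],1).tolist(),np.round(p["camera_from_world"],3).tolist())
    if c!="wrist":
        for n in ["lid_small_center","lid_medium_center","lid_large_center","lid_giant_center","mouth_small","mouth_medium","mouth_large","mouth_giant","reagent_center","canister_center"]:
            print(n,[(np.round(d["at"]).tolist(),round(d["confidence"],2)) for d in tip_of(c,n)[:4]])
print(read_time_s(),read_tcp_rot())
E
```

```text
pics
top [[442.4, 0.0, 314.0], [0.0, 442.4, 230.8], [0.0, 0.0, 1.0]] [[-0.02, -1.0, 0.007, 0.083], [-0.999, 0.019, -0.036, 0.527], [0.036, -0.008, -0.999, 1.023], [0.0, 0.0, 0.0, 1.0]]
lid_small_center [([421.0, 194.0], 0.77), ([338.0, 161.0], 0.65)]
lid_medium_center [([417.0, 197.0], 0.48)]
lid_large_center [([361.0, 203.0], 0.87), ([461.0, 180.0], 0.77), ([414.0, 197.0], 0.67)]
lid_giant_center [([412.0, 201.0], 0.72)]
mouth_small [([359.0, 267.0], 0.61)]
mouth_medium [([267.0, 199.0], 0.74)]
mouth_large [([476.0, 272.0], 0.71)]
mouth_giant [([214.0, 286.0], 0.58), ([154.0, 246.0], 0.33)]
reagent_center [([339.0, 162.0], 0.85)]
canister_center [([157.0, 246.0], 0.72)]
side [[571.1, 0.0, 326.0], [0.0, 571.1, 234.3], [0.0, 0.0, 1.0]] [[0.819, -0.574, 0.008, -0.415], [-0.341, -0.498, -0.798, 0.294], [0.462, 0.65, -0.603, 0.818], [0.0, 0.0, 0.0, 1.0]]
lid_small_center [([426.0, 308.0], 0.84)]
lid_medium_center [([423.0, 311.0], 0.9), ([425.0, 320.0], 0.16)]
lid_large_center [([374.0, 288.0], 0.92), ([428.0, 321.0], 0.86)]
lid_giant_center [([428.0, 330.0], 0.95)]
mouth_small [([306.0, 298.0], 0.84)]
mouth_medium [([318.0, 212.0], 0.92)]
mouth_large [([398.0, 405.0], 0.71)]
mouth_giant [([201.0, 208.0], 0.85)]
reagent_center [([398.0, 244.0], 0.88), ([218.0, 174.0], 0.7)]
canister_center [([216.0, 176.0], 0.57), ([426.0, 322.0], 0.51)]
wrist [[347.0, 0.0, 316.3], [0.0, 347.0, 244.9], [0.0, 0.0, 1.0]] [[0.34, 0.941, -0.001, -0.65], [0.906, -0.327, 0.269, -0.036], [0.253, -0.093, -0.963, 0.379], [0.0, 0.0, 0.0, 1.0]]
1.15 [ 1.72492673e-01  9.85010801e-01  2.51861218e-06 -2.39647359e-05]
```

View pics/top0.png

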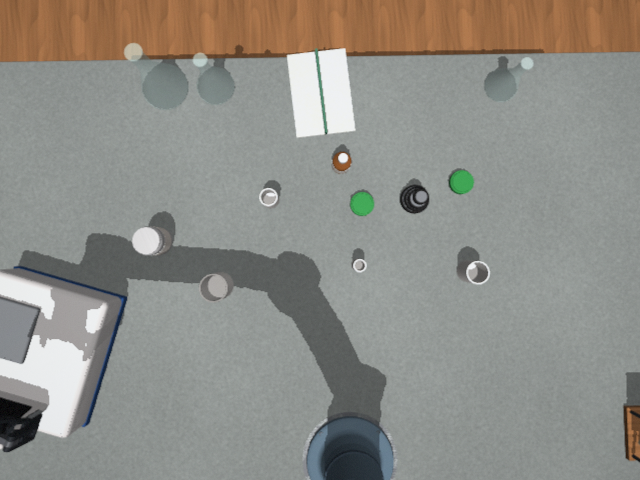

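View pics/side0.png

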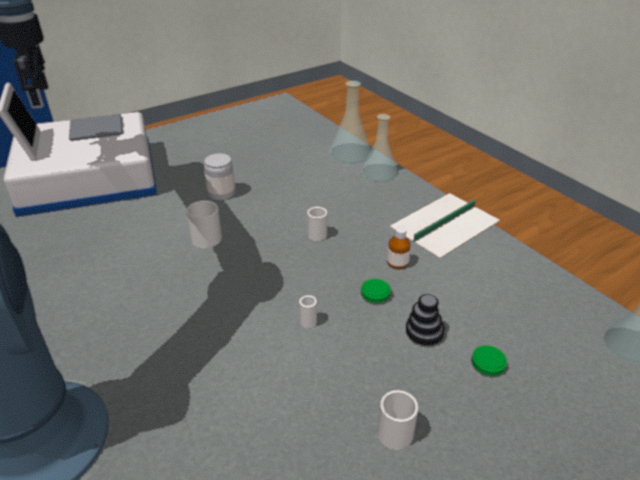

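```bash
cat > h.py <<'E'
from bench import *
import numpy as np, cv2
from scipy.spatial.transform import Rotation as R
def tri(obs):
    """obs: list of (params, pixel) -> world point and reprojection errors (px)"""
    A=[];Ps=[]
    for p,uv in obs:
        P=np.array(p["K"])@np.array(p["camera_from_world"])[:3]; Ps.append(P)
        for i in (0,1): A.append((uv[i]*P[2]-P[i]) / np.linalg.norm(P[2,:3]))
    A=np.array(A); X=np.linalg.lstsq(A[:,:3],-A[:,3],rcond=None)[0]
    e=[np.linalg.norm((P@np.r_[X,1])[:2]/(P@np.r_[X,1])[2]-uv) for (p,uv),P in zip(obs,Ps)]
    return X,e
def ray_z(p,uv,z):
    """intersect pixel ray with plane z"""
    M=np.array(p["camera_from_world"]); c=-M[:3,:3].T@M[:3,3]
    d=M[:3,:3].T@np.linalg.inv(p["K"])@np.r_[uv,1]
    return c+d*(z-c[2])/d[2]
E
python3 - <<'E'
from h import *
t=camera_params("top");s=camera_params("side")
for n,a,b in [("lsmall",(421,194),(426,308)),("lmed",(417,197),(423,311)),("llarge",(414,197),(428,321)),("lgiant",(412,201),(428,330)),("green?",(361,203),(374,288)),
("msmall",(359,267),(306,298)),("mmed",(267,199),(318,212)),("mlarge",(476,272),(398,405)),("mgiant",(214,286),(201,208)),("reag",(339,162),(398,244)),("can",(157,246),(216,176))]:
    X,e=tri([(t,a),(s,b)]); print(n,np.round(X,3),np.round(e,1),round(np.hypot(X[0],X[1]),3))
X=ray_z(t,(461,180),.01);print(X)
p=camera_params("wrist");M=np.array(p["camera_from_world"]);Rt=R.from_quat(read_tcp_rot()).as_matrix();c=-M[:3,:3].T@M[:3,3]
print("cam in tcp",Rt.T@(c-read_eef_pos()),"axis",Rt.T@M[2,:3], Rt[:,1])
E
```

```text
lsmall [ 0.599 -0.163  0.061] [2.5 2. ] 0.621
lmed [ 0.596 -0.158  0.051] [1.2 1. ] 0.617
llarge [ 0.604 -0.161  0.025] [1.4 1.2] 0.625
lgiant [ 0.601 -0.164  0.006] [3.5 2.9] 0.623
green? [ 0.59  -0.037  0.015] [0.5 0.4] 0.591
msmall [ 0.446 -0.026  0.058] [0.6 0.5] 0.446
mmed [0.604 0.174 0.059] [2.4 1.5] 0.628
mlarge [ 0.429 -0.283  0.064] [0.4 0.4] 0.514
mgiant [0.407 0.294 0.077] [1.7 1.1] 0.502
reag [0.684 0.012 0.045] [1.2 0.8] 0.684
can [0.499 0.422 0.057] [0.2 0.1] 0.654
[ 0.64104291 -0.27436317  0.01      ]
cam in tcp [ 0.06778319  0.00037733 -0.12374829] axis [-0.26924226 -0.00109695  0.96307186] [ 3.39814292e-01  9.40492556e-01 -3.30576229e-06]
```

The top view shows the dark pile at (415,198), with green decoy lids at (361,203) and (461,181). The jars are at (269,198), (359,266), (477,272) and (215,287), the bottle at (342,161) and the canister at (148,241). The side view agrees. Triangulated heights match the text, so next I take closer wrist views and look at the fingertip position at several openings.

```bash
cat >> h.py <<'E'
def quat(yaw):
    """tool down, tool y (closing line) at angle yaw from world x"""
    y=np.array([np.cos(yaw),np.sin(yaw),0]);z=np.array([0,0,-1.]);x=np.cross(y,z)
    return R.from_matrix(np.c_[x,y,z]).as_quat()
E
python3 - <<'E'
from h import *
names=["lid_small_center","lid_medium_center","lid_large_center","lid_giant_center","mouth_small","mouth_medium","mouth_large","mouth_giant"]
for i,(pos,yaw) in enumerate([((0.48,0.2,0.33),np.pi),((0.52,-0.13,0.3),np.pi)]):
    for y in (yaw,0):
        try: move_ptp(pos,quat(y)); break
        except MotionError as e: print(e)
    print(read_time_s(),np.round(read_qpos(),2),y)
    p=camera_params("wrist"); im=read_camera("wrist"); cv2.imwrite(f"pics/w{i}.png",im[:,:,::-1])
    np.save(f"w{i}.npy",np.array(p["camera_from_world"]))
    for n in names:
        r=tip_of("wrist",n)
        z={"lid_small":.07,"lid_medium":.05,"lid_large":.03,"lid_giant":.01,"mouth_small":.052,"mouth_medium":.06,"mouth_large":.068,"mouth_giant":.076}[n.replace("_center","")]
        print(n,[(np.round(d["at"],1).tolist(),round(d["confidence"],2),np.round(ray_z(p,d["at"],z)[:2],4).tolist()) for d in r[:3]])
for g in (0.06,0.045):
    move_gripper(g); im=read_camera("wrist"); cv2.imwrite(f"pics/g{int(g*1000)}.png",im[:,:,::-1])
print(read_time_s())
E
```

```text
3.475 [-0.67  0.07  0.2   1.82 -0.01  1.26  2.68] 3.141592653589793
lid_small_center []
lid_medium_center []
lid_large_center []
lid_giant_center []
mouth_small []
mouth_medium [([203.6, 186.2], 0.59, [0.6067, 0.1741])]
mouth_large []
mouth_giant [([375.5, 289.4], 0.74, [0.4104, 0.2922])]
8.275 [-0.98  0.37  1.41  1.85 -0.39  1.25 -2.59] 3.141592653589793
lid_small_center [([239.0, 180.8], 0.65, [0.5981, -0.1662])]
lid_medium_center [([245.6, 183.8], 0.64, [0.5956, -0.1612])]
lid_large_center [([257.3, 279.3], 0.72, [0.5917, -0.0447]), ([207.6, 77.1], 0.7, [0.6331, -0.2688])]
lid_giant_center []
mouth_small [([373.9, 301.4], 0.95, [0.453, -0.0258]), ([411.1, 46.7], 0.51, [0.4294, -0.2916])]
mouth_medium []
mouth_large [([414.0, 48.5], 0.64, [0.4305, -0.2861]), ([242.9, 181.5], 0.39, [0.5946, -0.1653])]
mouth_giant []
9.5
```

```bash
python3 - <<'E'
import cv2,numpy as np
a=[cv2.resize(cv2.imread(f"pics/{n}.png"),(400,300)) for n in ("w1","w0","g60","g45")]
cv2.imwrite("pics/m1.png",np.vstack([np.hstack(a[:2]),np.hstack(a[2:])]))
E
```

```text
(no output)
```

View pics/m1.png

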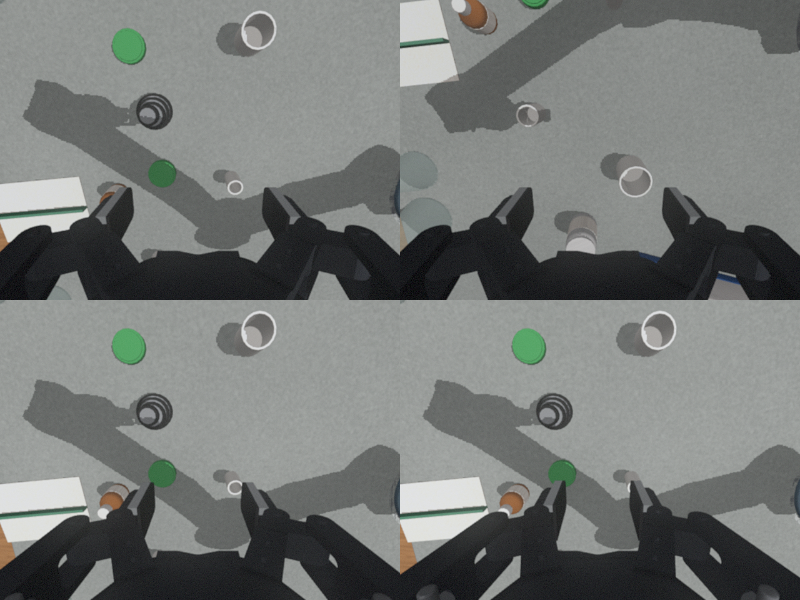

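```bash
python3 - <<'E'
import cv2,numpy as np
a=[cv2.resize(cv2.imread(f"pics/{n}.png")[265:365,x:x+100],(400,400),interpolation=cv2.INTER_CUBIC) for n,x in (("w1",180),("g45",220))]
cv2.imwrite("pics/m2.png",cv2.convertScaleAbs(np.hstack(a),alpha=1.8,beta=20))
E
```

```text
(no output)
```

View pics/m2.png

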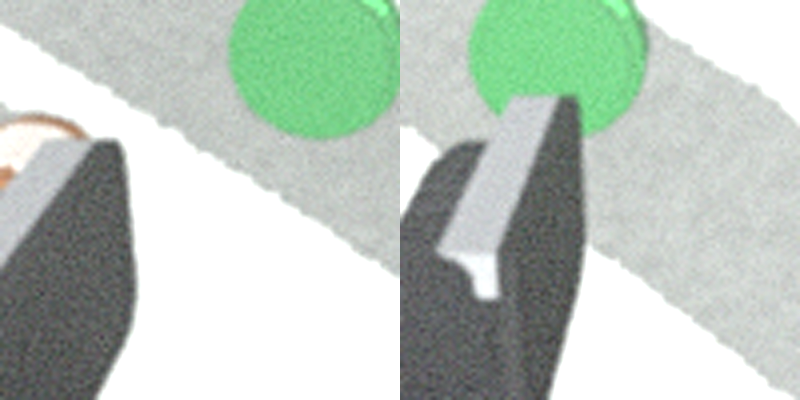

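The fingertip corner is at pixel (210,300) with 85 mm open and at (264,289) with 45 mm open. That puts the tips about 4–5 mm and 16–17 mm ahead of the TCP, so TCP-to-tip ≈ 19−13(o/85)² mm fits. Next, a close look from above the pile.

```bash
python3 - <<'E'
from h import *
for y in (0,np.pi,.4,-.4,np.pi-.4,np.pi+.4):
    q=inverse_kinematics((.598,-.163,.2),quat(y)); print(round(y,2),None if q is None else np.round(q,2))
qs=[(y,inverse_kinematics((.598,-.163,.2),quat(y))) for y in (0,np.pi)]
qs=[a for a in qs if a[1] is not None]
y=min(qs,key=lambda a:abs(a[1][6]))[0]
move_ptp((.598,-.163,.2),quat(y)); print("yaw",y,read_time_s(),np.round(read_qpos(),2))
p=camera_params("wrist"); im=read_camera("wrist"); cv2.imwrite("pics/p1.png",cv2.resize(im[90:400,160:480,::-1],None,fx=1.8,fy=1.8))
for n,z in (("small",.07),("medium",.05),("large",.03),("giant",.01)):
    print(n,[(np.round(d["at"],1).tolist(),round(d["confidence"],2),np.round(ray_z(p,d["at"],z)[:2],4).tolist()) for d in tip_of("wrist",f"lid_{n}_center")[:3]])
t=camera_params("top");s=camera_params("side")
for a,b,z in [((421,194),(426,308),.07),((417,197),(423,311),.05),((414,197),(428,321),.03),((412,201),(428,330),.01)]: print(np.round(ray_z(t,a,z),4),np.round(ray_z(s,b,z),4))
for a,b,z in [((359,267),(306,298),.052),((267,199),(318,212),.06),((476,272),(398,405),.068),((214,286),(201,208),.076)]: print(np.round(ray_z(t,a,z),4),np.round(ray_z(s,b,z),4))
E
```

```text
0 [ 0.97  0.6  -1.03  1.68  0.55  1.18 -0.2 ]
3.14 [-0.57  0.57  1.03  1.76 -0.54  1.13 -2.51]
0.4 [ 1.08  0.73 -1.25  1.68  0.73  1.27  0.08]
-0.4 [-0.27  0.42  0.59  1.74 -0.27  1.06  0.01]
2.74 [-0.63  0.65  1.15  1.76 -0.65  1.17 -2.83]
3.54 [-0.49  0.52  0.91  1.75 -0.45  1.1  -2.18]
yaw 0 11.5917 [ 0.97  0.6  -1.03  1.68  0.55  1.18 -0.2 ]
small [([317.7, 241.9], 0.64, [0.5987, -0.1631])]
medium [([314.0, 236.3], 0.55, [0.5957, -0.1638])]
large [([308.4, 80.7], 0.97, [0.5914, -0.0447]), ([358.0, 334.7], 0.75, [0.637, -0.2648])]
giant []
[ 0.6029 -0.1643  0.07  ] [ 0.5888 -0.1683  0.07  ]
[ 0.5986 -0.1601  0.05  ] [ 0.5957 -0.1569  0.05  ]
[ 0.6009 -0.1581  0.03  ] [ 0.6019 -0.1658  0.03  ]
[ 0.5938 -0.1578  0.01  ] [ 0.6026 -0.1684  0.01  ]
[ 0.4442 -0.0256  0.052 ] [ 0.4498 -0.0207  0.052 ]
[0.5993 0.1763 0.06  ] [0.6062 0.1713 0.06  ]
[ 0.4289 -0.281   0.068 ] [ 0.4277 -0.2853  0.068 ]
[0.4105 0.2926 0.076 ] [0.4062 0.2973 0.076 ]
```

View pics/p1.png

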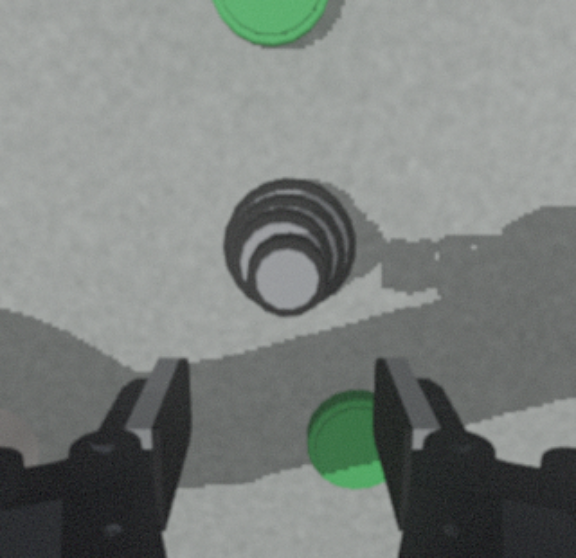

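The small lid's top disc is at about (320,243) and the giant ring at about (320,227) in the full picture. So the pile is straight, at roughly x=0.5995, y=−0.1635. Picking the small lid now.

```bash
cat >> h.py <<'E'
LID=dict(small=(.034,.070),medium=(.045,.050),large=(.056,.030),giant=(.067,.010))   # width, centre z
JAR=dict(small=(.449,-.0245,.052),medium=(.604,.174,.060),large=(.429,-.284,.068),giant=(.409,.294,.076))
tip=lambda o: .019-.013*(o/.085)**2
off=lambda n: tip(LID[n][0])-.0055          # TCP above lid centre: tips 1.5 mm below the flange
def best(pos,yaws):
    nom=np.array([0,.5,0,1.7,0,1.2,0]); c=[]
    for y in yaws:
        q=inverse_kinematics(pos,quat(y))
        if q is not None: c.append((np.linalg.norm((np.array(q)-nom)*[.3,1,1,1,1,1,.7]),y))
    return min(c)[1]
def pick(n,xy):
    w,cz=LID[n]; yaw=best((*xy,.2),np.r_[-.5:.51:.1])
    move_gripper(min(.085,w+.014),25)
    move_ptp((*xy,.17),quat(yaw))
    z=cz+off(n); movel((*xy,z+.03),speed=.25); movel((*xy,z),speed=.06)
    f=np.array(read_ft_force()); move_gripper(w-.015,25)
    print(n,"yaw",round(yaw,2),"z",round(z,4),"F",np.round(f,1),"gap",read_finger_gap(),"grip",read_grasp_force())
    movel((*xy,z+.02),speed=.06); movel((*xy,.2),speed=.25)
    print("lifted gap",read_finger_gap(),"F",np.round(read_ft_force(),1),"t",read_time_s())
def over(n):
    x,y,z=JAR[n]; a=np.arctan2(y,x); P=(x,y,z+.15)
    move_ptp(P,quat(best(P,a-np.pi/2+np.r_[-3.1:3.1:.2]))) ; p=camera_params("wrist")
    im=read_camera("wrist"); r=tip_of("wrist",f"mouth_{n}")
    print("jar",n,JAR[n],[(np.round(d["at"],1).tolist(),round(d["confidence"],2),np.round(ray_z(p,d["at"],z)[:2],4).tolist()) for d in r[:3]],"gap",read_finger_gap(),np.round(read_qpos(),2),read_time_s())
    print("yaw px of expected",np.round(cv2.projectPoints(np.array([[x,y,z]]),cv2.Rodrigues(p["camera_from_world"][:3,:3])[0],p["camera_from_world"][:3,3],p["K"],None)[0].ravel(),1))
    return im
E
python3 - <<'E'
from h import *
pick("small",(.5995,-.1635))
im=over("small"); cv2.imwrite("pics/s1.png",im[:,:,::-1])
E
```

```text
small yaw -0.5 z 0.0814 F [-0.2  0.3 -0.7] gap 0.032133805131319644 grip 24.848329424858093
lifted gap 0.03211613990184435 F [-0.7 -0.1 -0.5] t 14.9167
jar small (0.449, -0.0245, 0.052) [([317.6, 235.7], 0.8, [0.4512, -0.0268]), ([514.5, 314.9], 0.53, [0.5906, -0.1491])] gap 0.032080426975922 [ 1.09  0.22 -1.19  2.06  0.24  1.01 -0.55] 15.85
yaw px of expected [314.1 233.9]
```

View pics/s1.png

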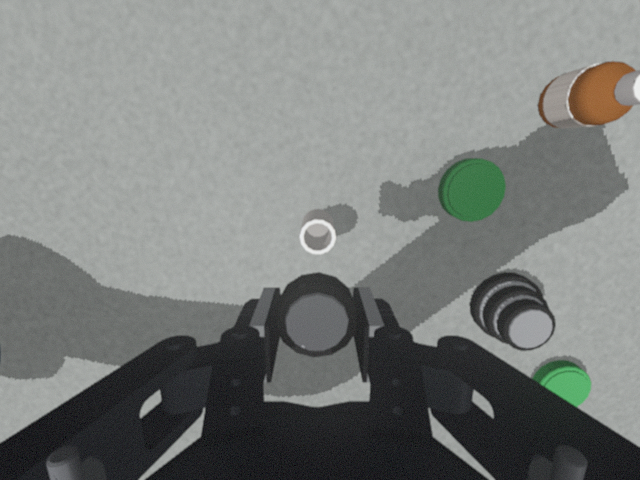

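The small lid is held at (317,316) and the jar rim shows at (318,237). The lid sits about 2–3 mm towards +x of the tool, so I compensate and place it.

```bash
cat >> h.py <<'E'
def place(n,xy,shift):
    z=JAR[n][2]+.004+off(n); q=np.array(read_tcp_rot()); tx=R.from_quat(q).as_matrix()[:2,0]
    t=np.array(xy)-shift*tx
    movel((*t,z+.02),q,speed=.25)
    for dz in (.006,.003,.001,.0):
        movel((*t,z+dz),q,speed=.06); f=np.array(read_ft_force())
        print(dz,np.round(f,1),end=" ")
        if f[2]>6: break
    move_gripper(min(.085,LID[n][0]+.014)); movel((*t,z+.06),q,speed=.15); movel((*t,.22),q,speed=.3)
    im=read_camera("wrist"); p=camera_params("wrist"); zc=JAR[n][2]+.004
    r=tip_of("wrist",f"lid_{n}_center"); print("placed",n,[(np.round(d["at"],1).tolist(),round(d["confidence"],2),np.round(ray_z(p,d["at"],zc)[:2],4).tolist()) for d in r[:2]],read_time_s())
    return im
E
python3 - <<'E'
from h import *
im=place("small",(.4512,-.0270),.0022)
a=im[100:380,180:460]
pick("medium",(.6005,-.1615))
im=over("medium")
cv2.imwrite("pics/s2.png",np.hstack([cv2.resize(a,(320,320)),cv2.resize(im,(427,320))])[:,:,::-1])
E
```

```text
0.006 [ 0.2 -1.2 -0.3] 0.003 [ 0.4 -0.7  0. ] 0.001 [ 0.1  0.3 -0.7] 0.0 [-1.5 -0.   4.9] placed small [([314.1, 226.7], 0.73, [0.4491, -0.0251])] 19.0
medium yaw -0.4 z 0.0599 F [-0.3  0.3 -0.4] gap 0.043400933087077924 grip 25.51657497882843
lifted gap 0.043257528836630574 F [-1.1 -0.2  0.3] t 22.6167
jar medium (0.604, 0.174, 0.06) [([318.8, 235.5], 0.56, [0.6072, 0.171])] gap 0.0430941541614209 [ 0.49  0.68 -1.16  1.65  0.65  1.26 -0.6 ] 23.9833
yaw px of expected [315.6 231.2]
```

View pics/s2.png

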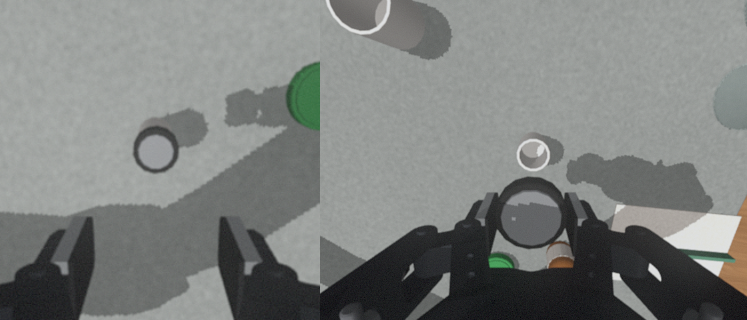

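The small lid is seated centrally on its jar (contact came at the expected height). The medium lid is held at (318,319) and its rim shows at (319,233). Placing it, then picking the large one.

```bash
python3 - <<'E'
from h import *
im=place("medium",(.6068,.1718),.0018)
a=im[100:380,180:460]
pick("large",(.6005,-.1615))
im=over("large")
cv2.imwrite("pics/s3.png",np.hstack([cv2.resize(a,(320,320)),cv2.resize(im,(427,320))])[:,:,::-1])
E
```

```text
0.006 [ 0.2  0.1 -0.3] 0.003 [ 0.4  0.7 -0.7] 0.001 [-0.5  0.2  0.3] 0.0 [-1.7 -0.   3.2] placed medium [([314.3, 232.2], 0.67, [0.6047, 0.1695])] 27.1167
large yaw -0.4 z 0.0379 F [-0.6 -0.1  0.3] gap 0.05456041282064638 grip 26.46667778491974
lifted gap 0.05424168040944391 F [-0.3 -0.1 -0.1] t 31.3417
jar large (0.429, -0.284, 0.068) [([320.4, 234.8], 0.68, [0.4324, -0.2852])] gap 0.05389608505596705 [ 1.48  0.36 -1.13  1.91  0.37  1.1  -0.65] 32.3
yaw px of expected [316.6 236.9]
```

View pics/s3.png

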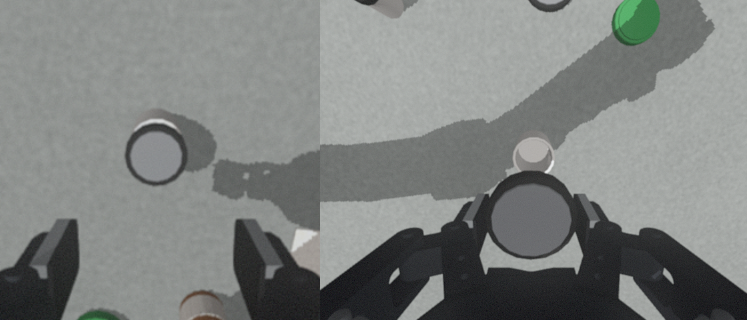

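The medium lid sits on its jar at crop (155,153), with a bright bit of wall behind it that I will check in the final views. The large lid is held at (317,322) and its jar mouth shows at (320,235).

```bash
python3 - <<'E'
from h import *
im=place("large",(.4318,-.2850),.0012)
a=im[100:380,180:460]
JAR["giant"]=(.4100,.2930,.076)
pick("giant",(.6005,-.1615))
im=over("giant")
cv2.imwrite("pics/s4.png",np.hstack([cv2.resize(a,(320,320)),cv2.resize(im,(427,320))])[:,:,::-1])
s=read_camera("side");cv2.imwrite("pics/s5.png",cv2.resize(s[150:450,160:480],(640,600))[:,:,::-1])
E
```

```text
0.006 [-0.7 -0.2 -0.5] 0.003 [ 0.3 -0.   0.3] 0.001 [-1.1  0.3  0.2] 0.0 [-1.1  0.2  5. ] placed large [([314.7, 237.0], 0.96, [0.4286, -0.2851]), ([468.8, 31.6], 0.72, [0.609, -0.2688])] 35.425
giant yaw -0.5 z 0.0154 F [ 0.3 -0.6 -0.1] gap 0.06501443536080885 grip 28.151387572288513
lifted gap 0.06500777838991836 F [ 0.3 -0.8 -1.2] t 39.4417
jar giant (0.41, 0.293, 0.076) [] gap 0.0653655548533485 [ 0.4   0.4  -1.28  1.93  0.42  1.13 -0.1 ] 41.3333
yaw px of expected [316.4 232.2]
```

View pics/s4.png

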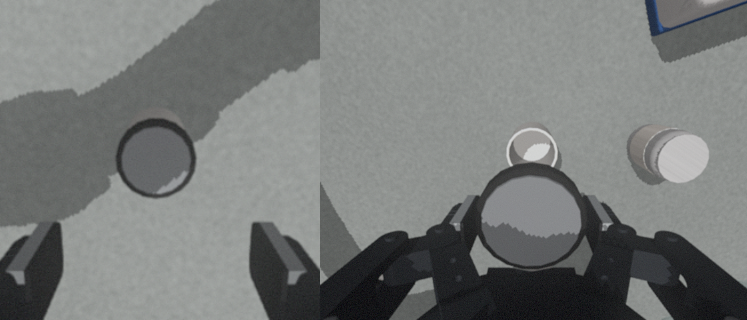

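View pics/s5.png

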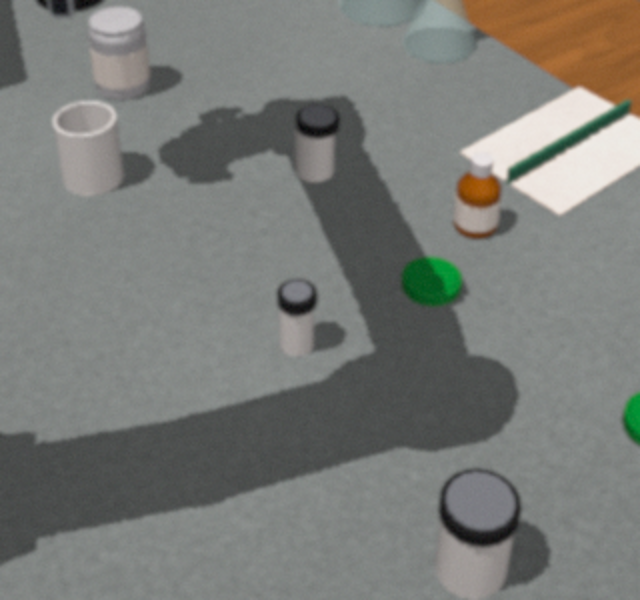

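The three placed lids sit level and home in the side view. The giant rim shows at about (319,231) and the lid is held centred at (317,324).

```bash
python3 - <<'E'
from h import *
p=camera_params("wrist"); t=ray_z(p,(318.7,231),.076)[:2]; print(t)
im=place("giant",t,.0005)
s=read_camera("side")
cv2.imwrite("pics/s6.png",np.hstack([cv2.resize(im[100:380,180:460],(320,320)),cv2.resize(s[150:450,160:480],(320,320))])[:,:,::-1])
E
```

```text
[0.40988527 0.29544764]
0.006 [-0.5  0.7 -0.7] 0.003 [-1.1  0.4 -1.2] 0.001 [0.8 0.7 0.2] 0.0 [-1.2 -1.8  5.6] placed giant [([313.3, 237.2], 0.91, [0.4079, 0.2926])] 44.5083
```

View pics/s6.png

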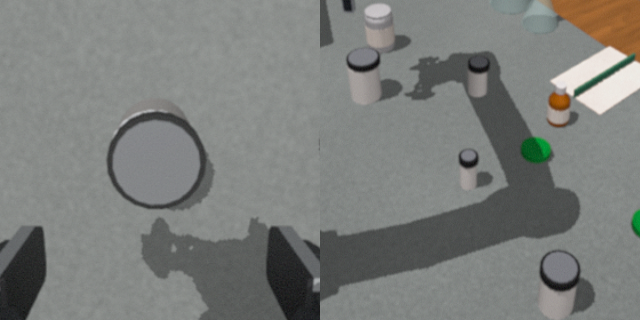

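All four jars are closed with level lids, and the bottle, canister and green decoys have not moved. Handing in.

```bash
python3 -c "
from bench import *
print(sign_off())"
```

```text
the job is handed in; nothing more can be done
None
```

I closed all four jars with their own lids, level and fully home, left the bottle, canister and green look-alikes untouched, and handed the job in at about 45 s on the robot's clock.

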